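Let the sculpture lift down slowly

TASK

The white plaster hourglass stands raised on one of the two hydraulic lifts. Crack open that lift's red release valve, about an eighth of a turn counter-clockwise seen from above, so that the hourglass sinks slowly and never drops, and let it come all the way down to its stop; then let go of the valve. Leave the other lift, with the terracotta bowl, raised as it is.

Things in the scene. Friction and masses are not known exactly. Their poses are not given: they have to be found in the camera images.
- form_tee (a point): Middle of the red T-handle of the valve on the hourglass lift, on its upright turning axis, 112 mm above the bench. The handle is a level bar 75 mm long, 14 wide, 20 high; x runs along the bar and turns with it, y across it, z up. A green tank (85 x 85 mm) lies 30 mm below the bar; the axis of the lift's round plate (130 mm across) is 210 mm away, on the side away from the robot.
- form_valve (a joint): Turn of that valve, rad: 0 shut, positive opens (counter-clockwise from above), stop at 1.5; starts at 0 to 0.06. Turns with about 0.2 N m, stays where left. The ram holds up to 0.2 and sinks from about 0.3 to 0.45 on; at 0.7 to 0.85 it sinks at some 20 to 35 mm/s; beyond about 1.15 it drops too fast (over 60 mm/s). Shutting it stops the ram.
- form_ram (a joint): Height of the hourglass lift's plate above its lower stop, m: 0 is all the way down, 0.08 the top of its stroke; starts at 0.055 to 0.08. When down, the plate's top is 122 mm above the bench. The white hourglass, 145 mm tall and 90 mm wide, is fixed on the plate.
- bowl_plate (a point): Centre of the top of the round wooden plate of the other, identical lift, which carries the terracotta bowl and has a red T-handle of its own. To be left alone.

How it is judged:
On the way, in this order (a step that is already met when the one before it is completed fails the run):
1. the hourglass lift's valve is opened while its plate is still up (more than 30 mm above its stop) (value of joint form_valve above 0.3 rad and value of joint form_ram above 0.03 m), for 0.1 s.
2. the hourglass comes down to its stop (value of joint form_ram below 0.004 m), for 0.2 s.
At the end, for the whole second after the job is handed in: The plate with the hourglass is down on its stop (within 4 mm) and at rest, and the other lift's plate is within 12 mm of its starting height (value of joint form_ram below 0.004 m and velocity of joint form_ram between -0.003 and 0.003 m/s and distance of bowl_plate from where it was at the start of the episode below 0.012 m); the robot touches nothing.
It fails at once if the hourglass drops: it sinks faster than 60 mm/s (velocity of joint form_ram below -0.06 m/s).
It fails at once if the other lift is lowered or shifted by more than 12 mm (distance of bowl_plate from where it was at the start of the episode above 0.012 m).
It also fails if it takes over 35 s, if anything falls off the work surface, if the arm or the gripper's body presses on something with over 40 N, if the wrist force passes 120 N, or if a joint passes its speed limit or range.

ROBOT

A 7-joint arm with a two-finger parallel gripper is mounted at the origin on the work surface. World frame = base frame: x ahead of the robot, y to its left, z up, the work surface at z = 0. Lengths are in m, angles in rad, forces in N, time in s.
With the tool pointing down it reaches from about 0.4 to 0.85 m from the base axis. Payload 10.4 kg.
Tool frame: the origin (TCP) lies midway between the tips of the shut fingers; the grasp point (between the pads) lies 19 mm behind it; x points along the fingers, z is the direction in which the jaws open and shut, and the axes are right-handed (so a half turn about x gives the same grasp; the last joint's range is limited). The gripper opens to 87 mm and grips with 3 to 60 N. Pads are 19 mm wide; open, the fingers measure 117 mm over their backs; the gripper's body (75 mm by 190 mm) begins 51 mm behind the grasp point.
Start: joints at [-1.361, 0.332, -0.065, 1.46, 0.022, 1.35, -0.088], TCP at [0.144, 0.608, 0.223] pointing down, gripper open.
Joint ranges: [-2.6, 2.6], [-0.5, 2.12], [-1.47, 1.34], [0.16, 2.42], [-1.27, 4.41], [0.06, 2.06], [-2.6, 2.6]. Speed limits (rad/s): [2.22, 2.22, 2.79, 2.79, 3.14, 3.14, 3.14].

INTERFACE

Orientations are given as a unit quaternion [x, y, z, w].
In Python, from bench import read_state, camera, camera_params, close_job gives the robot as it stands.
- The arm moves only by the tool arm_command, never from a script. Its argument "targets" is a list of rows, each a list of 7 numbers: the closure in counts, from 0 (fully open) to 255 (shut), then the shift along the tool's x, y, z in mm, then the turn, a rotation vector about the tool's x, y, z in rad. A call has 1 to 10 rows; each row is the pose to reach, as a shift and turn from the pose commanded when the call began, along the tool's axes at that moment; what a row does not reach only later rows make up. A row lasts 1/10 s, in which the tool goes at most 50 mm and 8.59 degrees, less where a joint would pass 70% of its speed; a pose out of reach is approached as far as the arm can. A call with a gripper value outside its range is refused whole. The fingers move at their own pace and stop on an object; "newtons" is the grip in N (left out, the last holds). Time passes only in rows, so rows that repeat a pose let the fingers close. It gives the time, the measured TCP pose, the force and the opening at its end, in the units of the state.
- read_state(): the state, without advancing time (a new reading comes with each control period).
- camera(name): name is "scene" or "top" or "wrist"; returns the picture (480x640x3 uint8, red, green, blue); there is no depth.
- camera_params(name): a dict with "intrinsics" (3x3 intrinsics, pixels), "xyz" and "orientation" of the camera in the world; the wrist camera has in their place "mount" (4x4, takes a point from camera to tool coordinates, whose origin is the TCP and whose axes are the tool frame's). Camera axes: x right, y down, z forward; pixel columns grow to the right and rows downward; lengths in m; the calibration is good to about 2 mm. The wrist camera is an equidistant fisheye: a pixel r from the principal point sees the ray r / f radians off the axis. A picture is of the moment at which its call begins: read the wrist's pose just before it. camera_params takes no time and is no camera call.
- close_job(): hands the job in, once; it reports no verdict.
The state is a dict: "time": time; "joint_positions": joint angles; "joint_vel": joint speeds; "joint_torque": joint torques, N m; "ee_pos": TCP position; "eef_rot": TCP orientation; "ft_force": force on the tool from outside, world axes, zero at the start; "torque": the same for the moment, N m; "width": finger opening in m.
Only numpy, scipy, OpenCV 4.12 (cv2) and the standard library are available. Lean on these libraries where they do the work, as an engineer would, in place of code of your own. Each camera call takes 0.05 s, during which the arm holds its last target.

## Working session

There is one attempt and no reset: what is moved stays moved. The work goes in short steps, Python scripts to look and compute and a tool call to move; the robot and the scene stay as the last step left them, time stands still between calls to the robot, and variables do not carry over. Pictures are saved under pics/ and viewed, and the job is handed in when it is done.

Besides the shell and the picture viewer there is one more tool, called after "Call:" as a command line: name --pt "numbers of a row" for each row, then --argument value for the rest. arm_command: Moves the arm, as the interface text tells. Its arguments: {"type":"object","properties":{"targets":{"type":"array"},"newtons":{"type":"number"}},"required":["targets"]}

```bash
mkdir -p pics; python3 - <<'E'
from bench import *
import cv2
s=read_state()
for k in s: print(k,s[k])
for n in("scene","top"):
    cv2.imwrite(f"pics/{n}0.png",camera(n)[:,:,::-1]); print(n,camera_params(n))
print(camera_params("wrist"))
E
```

```text
time 0.0
joint_positions [-1.36062605  0.33284144 -0.06468392  1.46094049  0.02158446  1.34987845
 -0.08851924]
joint_vel [-0.00107518 -0.00046733 -0.00060234  0.00138335  0.00067699 -0.00032079
 -0.00013848]
joint_torque [ 4.19503476e-04 -6.23284006e+01  2.47489032e-02 -3.89872599e+01
 -6.12873165e-02  4.01805143e-02  1.55804942e-04]
ee_pos [0.14409313 0.60777288 0.22177328]
eef_rot [-0.43886714  0.55505102  0.43823561  0.55431359]
ft_force [-0.16289855  0.74005886  0.36935321]
torque [-0.02014587 -0.05091964 -0.03027291]
width 0.08718301442967369
scene {'intrinsics': array([[544.18951715,   0.        , 311.95541926],
       [  0.        , 544.18951715, 235.34078502],
       [  0.        ,   0.        ,   1.        ]]), 'xyz': array([0.6790838 , 0.52772012, 0.83163328]), 'orientation': array([ 0.06636277,  0.94114681, -0.33071053, -0.02166113])}
top {'intrinsics': array([[445.62738858,   0.        , 314.76769991],
       [  0.        , 445.62738858, 235.10250518],
       [  0.        ,   0.        ,   1.        ]]), 'xyz': array([ 0.50077664, -0.01916761,  0.92727548]), 'orientation': array([ 0.70979044, -0.70090856,  0.04424328, -0.05447245])}
{'intrinsics': array([[371.64829954,   0.        , 320.75171255],
       [  0.        , 371.64829954, 243.96518941],
       [  0.        ,   0.        ,   1.        ]]), 'mount': array([[ 1.31381414e-04, -2.90645930e-01,  9.56830667e-01,
        -1.61622862e-01],
       [-1.12810719e-04, -9.56830674e-01, -2.90645916e-01,
         7.88960220e-02],
       [ 9.99999985e-01, -6.97552839e-05, -1.58497743e-04,
         1.29953827e-04],
       [ 0.00000000e+00,  0.00000000e+00,  0.00000000e+00,
         1.00000000e+00]])}
```

View pics/scene0.png

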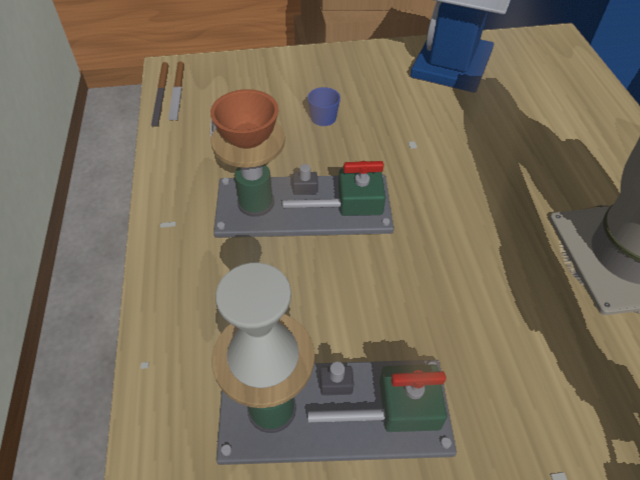

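View pics/top0.png

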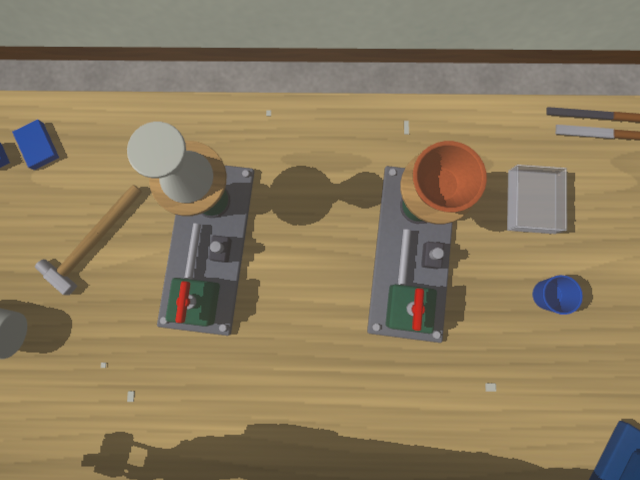

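The scene picture shows the hourglass lift in front, with its red bar at about (418,380). In the top view it is the left lift, bar at about (183,301) and tank at (192,302). The bowl lift is on the right, bar at (418,309).

```bash
cat > h.py <<'E'
from bench import *
import cv2, numpy as np
from scipy.spatial.transform import Rotation as R
def redmask(im):
    h=cv2.cvtColor(im,cv2.COLOR_RGB2HSV)
    return (((h[...,0]<5)|(h[...,0]>175))&(h[...,1]>200)&(h[...,2]>110)).astype(np.uint8)
def onplane(n,uv,z):
    p=camera_params(n);d=R.from_quat(p['orientation']).apply(np.c_[uv,np.ones(len(uv))]@np.linalg.inv(p['intrinsics']).T)
    return p['xyz']+d*((z-p['xyz'][2])/d[:,2])[:,None]
E
python3 - <<'E'
from h import *
for n in("scene","top"):
    im=cv2.imread(f"pics/{n}0.png")[:,:,::-1]
    c,_=cv2.findContours(redmask(im),cv2.RETR_EXTERNAL,cv2.CHAIN_APPROX_NONE)
    for k in c:
        if cv2.contourArea(k)<80: continue
        print(n,cv2.boundingRect(k))
        for z in(.112,.122):
            P=onplane(n,k[:,0].astype(float),z)[:,:2]
            r=cv2.minAreaRect((P*1000).astype(np.float32)); b=cv2.boxPoints(r)
            e=max([b[1]-b[0],b[2]-b[1]],key=np.linalg.norm)
            print(z,np.round(r[0],1),np.round(r[1],1),np.degrees(np.arctan2(e[1],e[0])).round(1))
s=read_state();print(R.from_quat(s['eef_rot']).as_matrix().round(3))
E
```

```text
top (413, 289, 10, 41)
0.112 [ 483.5 -192.2] [14.5 71.8] -4.8
0.122 [ 483.7 -190. ] [14.3 70.9] -4.8
top (176, 283, 9, 39)
0.112 [490.1 237.1] [10.4 68.9] -4.6
0.122 [490.2 234. ] [10.3 68.1] -4.6
[[-0.    -0.973  0.231]
 [-0.001  0.231  0.973]
 [-1.    -0.    -0.001]]
```

```bash
python3 - <<'E'
from h import *
for n in("scene","top"):
    im=cv2.imread(f"pics/{n}0.png")[:,:,::-1]
    h=cv2.cvtColor(im,cv2.COLOR_RGB2HSV)
    m=(((h[...,0]<6)|(h[...,0]>172))&(h[...,1]>170)&(h[...,2]>60)).astype(np.uint8)
    c,_=cv2.findContours(m,cv2.RETR_EXTERNAL,cv2.CHAIN_APPROX_NONE)
    for k in c:
        if cv2.contourArea(k)<80: continue
        print(n,cv2.boundingRect(k),cv2.contourArea(k))
        for z in(.112,.122):
            P=onplane(n,k[:,0].astype(float),z)[:,:2]
            r=cv2.minAreaRect((P*1000).astype(np.float32)); b=cv2.boxPoints(r)
            e=max([b[1]-b[0],b[2]-b[1]],key=np.linalg.norm)
            print(z,np.round(r[0],1),np.round(r[1],1),np.degrees(np.arctan2(e[1],e[0])).round(1))
    cv2.imwrite(f"pics/crop_{n}.png",cv2.resize(im[270:340,150:250] if n=="top" else im[350:440,360:470],None,fx=6,fy=6)[:,:,::-1])
E
```

```text
scene (393, 374, 15, 12) 101.5
0.112 [515.3 230. ] [16.4 19.5] -13.3
0.122 [517.6 234.1] [16.2 19.2] -13.3
scene (344, 161, 39, 12) 365.0
0.112 [ 482.3 -194.8] [29.6 72.9] -8.2
0.122 [ 485.  -184.8] [29.2 71.9] -8.2
top (412, 289, 13, 42) 313.0
0.112 [ 482.6 -194.2] [72.8 21.5] 2.0
0.122 [ 482.8 -192.1] [71.9 21.3] 2.0
top (176, 282, 12, 41) 265.5
0.112 [490.1 233.9] [71.9 20.1] 3.1
0.122 [490.3 230.8] [71.  19.8] 3.1
```

View pics/crop_top.png

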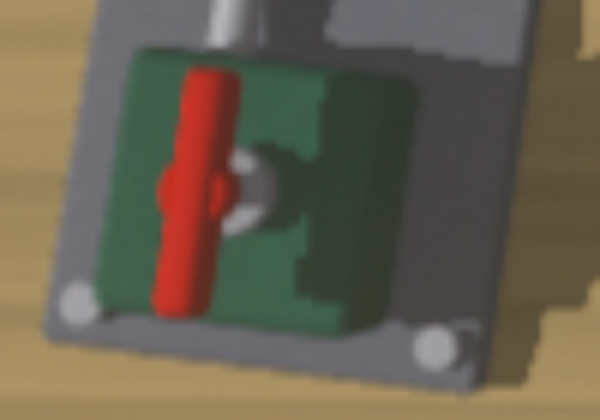

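View pics/crop_scene.png

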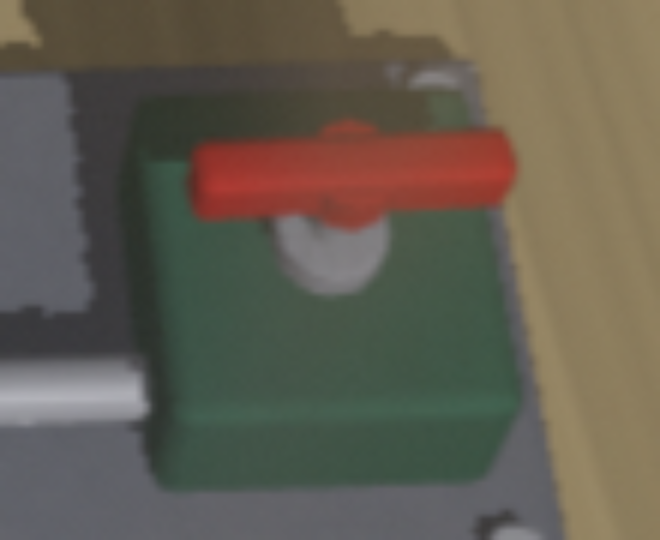

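```bash
python3 - <<'E'
from h import *
t=np.array([[185.6,281.7],[180.3,322.5],[182.9,302],])
s=np.array([[392.3,380.6],[445.6,376.5],[418.5,379]])
for z in(.112,.118): print(onplane("top",t,z).round(4)[:,:2].tolist(),onplane("scene",s,z).round(4)[:,:2].tolist())
# plate/base edges in top: tank side direction
b=np.array([[183,166],[158,327],[253,169],[230,334]]);print(onplane("top",b,.02).round(3))
st=read_state();print(st['time'])
E
```

```text
[[0.5266, 0.2284], [0.4532, 0.234], [0.4899, 0.2313]] [[0.5262, 0.2294], [0.4509, 0.234], [0.4894, 0.2322]]
[[0.5264, 0.2266], [0.4536, 0.2322], [0.4899, 0.2295]] [[0.5275, 0.2319], [0.4528, 0.2364], [0.491, 0.2347]]
[[0.772 0.275 0.02 ]
 [0.438 0.307 0.02 ]
 [0.767 0.127 0.02 ]
 [0.427 0.162 0.02 ]]
0.1
```

Call:
arm_command --pt "0 0 -40 -29 -0.02 0 0" --pt "0 0 -80 -58 -0.04 0 0" --pt "0 0 -120 -87 -0.06 0 0" --pt "0 0 -160 -116 -0.08 0 0" --pt "0 0 -200 -145 -0.1 0 0" --pt "0 0 -240 -174 -0.12 0 0" --pt "0 0 -280 -203 -0.14 0 0" --pt "0 0 -320 -232 -0.155 0 0" --pt "0 0 -360 -261 -0.164 0 0" --pt "0 0 -401 -289 -0.164 0 0"

```text
time: 1.1
ee_pos: [0.4685, 0.2326, 0.2225]
eef_rot: [-0.483, 0.517, 0.483, 0.517]
ft_force: [1.4, 2.1, -0.1]
width: 0.0871
```

Call:
arm_command --pt "0 0 0 0 0 0 0" --pt "0 0 0 0 0 0 0" --pt "0 0 0 0 0 0 0"

```text
time: 1.4
ee_pos: [0.467, 0.2353, 0.2223]
eef_rot: [-0.483, 0.517, 0.483, 0.516]
ft_force: [-0.2, 0.8, 0.2]
width: 0.0868
```

```bash
python3 - <<'E'
from h import *
s=read_state();p=s['ee_pos'];M=R.from_quat(s['eef_rot']).as_matrix()
print(s['time'],p,M.round(3),s['joint_positions'].round(3) if hasattr(s['joint_positions'],'round') else s['joint_positions'])
print((M.T@(np.array([.4676,.2335,.094])-p)*1000).round(1), np.degrees(np.arctan2(M[1,2],M[0,2])))
cv2.imwrite("pics/w1.png",camera("wrist")[:,:,::-1])
cv2.imwrite("pics/t1.png",camera("top")[:,:,::-1])
E
```

```text
1.4 [0.46695742 0.23532087 0.2222608 ] [[-0.001 -0.998  0.067]
 [ 0.     0.067  0.998]
 [-1.     0.001  0.   ]] [-0.808  0.102  0.274  1.744 -0.029  1.301  0.975]
[128.3  -0.9  -1.8] 86.1375297926274
```

View pics/w1.png

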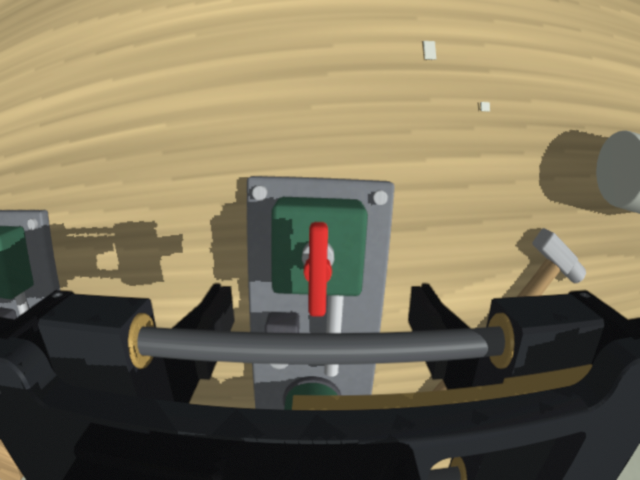

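The wrist view shows the red bar upright at u≈318, centred between the fingers (about 220 and 425), with no obstruction on the way down. I'll go down and grip on the robot-side half of the bar.

Call:
arm_command --pt "0 30 -1 -2 0 0 0" --pt "0 60 -1 -2 0 0 0" --pt "0 90 -1 -2 0 0 0" --pt "0 112 -1 -2 0 0 0" --pt "0 128 -1 -2 0 0 0" --pt "0 128 -1 -2 0 0 0"

```text
time: 2.1
ee_pos: [0.4666, 0.2326, 0.0925]
eef_rot: [-0.483, 0.518, 0.483, 0.515]
ft_force: [0.7, 1.0, -0.0]
width: 0.0873
```

Call:
arm_command --pt "255 0 0 0 0 0 0" --pt "255 0 0 0 0 0 0" --pt "255 0 0 0 0 0 0" --pt "255 0 0 0 0 0 0" --pt "255 0 0 0 0 0 0" --pt "255 0 0 0 0 0 0" --pt "255 0 0 0 0 0 0" --pt "255 0 0 0 0 0 0" --newtons 30

```text
time: 2.9
ee_pos: [0.4685, 0.2324, 0.0945]
eef_rot: [-0.482, 0.517, 0.483, 0.517]
ft_force: [-0.2, -0.2, -1.1]
width: 0.0313
```

```bash
python3 - <<'E'
from h import *
s=read_state();p=s['ee_pos'];M=R.from_quat(s['eef_rot']).as_matrix()
print(s['time'],p,s['width'],s['ft_force'],s['torque'],M.round(3))
cv2.imwrite("pics/w2.png",camera("wrist")[:,:,::-1])
cv2.imwrite("pics/s2.png",camera("scene")[:,:,::-1])
C=np.array([.4895,.232]);a0=np.arctan2(*(p[:2]-C)[::-1]);
for t in(.1,.2,.3,.4,.5,.6,.7,.8):
    c,sn=np.cos(t),np.sin(t);q=C+np.array([[c,-sn],[sn,c]])@(p[:2]-C)
    print(t,(M.T@np.r_[q-p[:2],0]*1000).round(1))
E
```

```text
2.9 [0.46853487 0.23237932 0.09453848] 0.03129438804477416 [-0.15997749 -0.22387742 -1.10786493] [0.00698898 0.06225876 0.0219914 ] [[-0.    -0.998  0.069]
 [ 0.     0.069  0.998]
 [-1.     0.     0.   ]]
0.1 [-0.  -0.2 -2.1]
0.2 [-0.  -0.6 -4.1]
0.3 [-0.  -1.2 -6.1]
0.4 [-0.  -2.1 -8.1]
0.5 [-0.  -3.1 -9.9]
0.6 [ -0.   -4.3 -11.6]
0.7 [ -0.   -5.6 -13.2]
0.8 [ -0.   -7.1 -14.7]
```

View pics/w2.png

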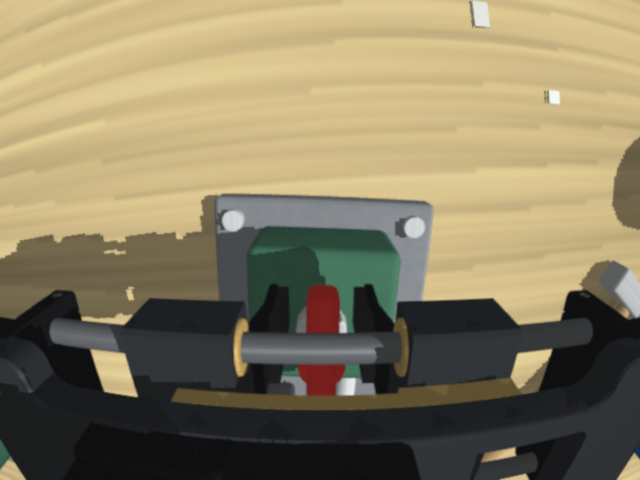

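View pics/s2.png

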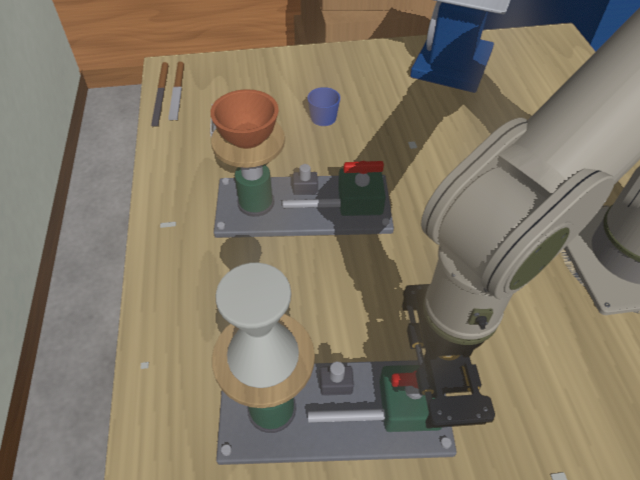

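The fingers straddle the bar (u≈322 in the wrist view) and are still closing, with 31 mm open. The bowl lift is unchanged. I'll let them close fully.

Call:
arm_command --pt "255 0 0 0 0 0 0" --pt "255 0 0 0 0 0 0" --pt "255 0 0 0 0 0 0" --pt "255 0 0 0 0 0 0" --pt "255 0 0 0 0 0 0"

```text
time: 3.5
ee_pos: [0.4685, 0.2326, 0.0945]
eef_rot: [-0.483, 0.517, 0.483, 0.517]
ft_force: [-0.4, 1.3, -1.2]
width: 0.0134
```

Call:
arm_command --pt "255 0 0 -1.1 -0.05 0 0" --pt "255 0 -0.2 -2.1 -0.1 0 0" --pt "255 0 -0.4 -3.2 -0.15 0 0" --pt "255 0 -0.6 -4.1 -0.2 0 0" --pt "255 0 -1.2 -6.1 -0.3 0 0" --pt "255 0 -2.1 -8.1 -0.4 0 0" --pt "255 0 -3.1 -9.9 -0.5 0 0" --pt "255 0 -4.3 -11.6 -0.6 0 0" --pt "255 0 -4.3 -11.6 -0.6 0 0"

```text
time: 4.4
ee_pos: [0.4715, 0.2198, 0.0945]
eef_rot: [-0.614, 0.351, 0.614, 0.35]
ft_force: [-5.4, -1.7, 4.4]
width: 0.0137
```

```bash
python3 - <<'E'
from h import *
s=read_state();p=s['ee_pos'];M=R.from_quat(s['eef_rot']).as_matrix()
print(s['time'],p,s['width'],s['ft_force'],s['torque'],np.degrees(np.arctan2(M[1,2],M[0,2])))
cv2.imwrite("pics/t3.png",camera("top")[:,:,::-1])
cv2.imwrite("pics/s3.png",camera("scene")[:,:,::-1])
E
```

```text
4.4 [0.47152944 0.21982345 0.09447547] 0.01373649379144433 [-5.36285003 -1.68832685  4.41292762] [-0.44349153  1.07837555  0.22004554] 120.50192714690587
```

View pics/s3.png

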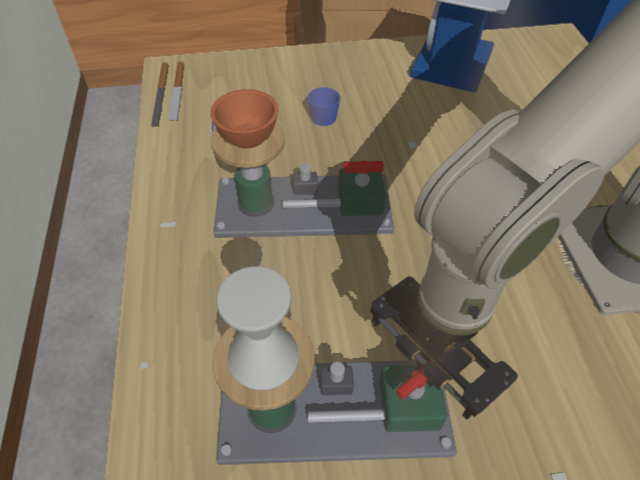

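View pics/t3.png

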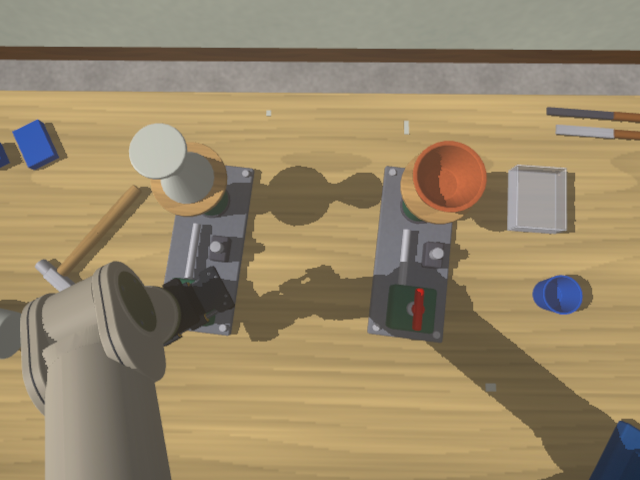

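The bar has turned with the gripper (about 0.6 rad) and the hourglass has just started to sink. Its top in the scene view went from row 268 to about 271. I'll turn a little further.

Call:
arm_command --pt "255 0 0 -1.1 -0.05 0 0" --pt "255 0 -0.2 -2.1 -0.1 0 0" --pt "255 0 -0.2 -2.1 -0.1 0 0" --pt "255 0 -0.2 -2.1 -0.1 0 0" --pt "255 0 -0.2 -2.1 -0.1 0 0"

```text
time: 5.0
ee_pos: [0.4727, 0.2181, 0.0945]
eef_rot: [-0.63, 0.322, 0.63, 0.321]
ft_force: [-4.8, -2.7, 5.0]
width: 0.0138
```

```bash
python3 - <<'E'
from h import *
s=read_state();p=s['ee_pos'];M=R.from_quat(s['eef_rot']).as_matrix()
print(s['time'],p,s['width'],s['ft_force'],s['torque'],np.degrees(np.arctan2(M[1,2],M[0,2])))
cv2.imwrite("pics/s4.png",camera("scene")[:,:,::-1])
E
```

```text
5.0 [0.47268792 0.21808479 0.09448569] 0.013787689432594716 [-4.7797934  -2.6857305   5.01860292] [-0.70338972  1.109866    0.14071075] 125.95812197691981
```

View pics/s4.png

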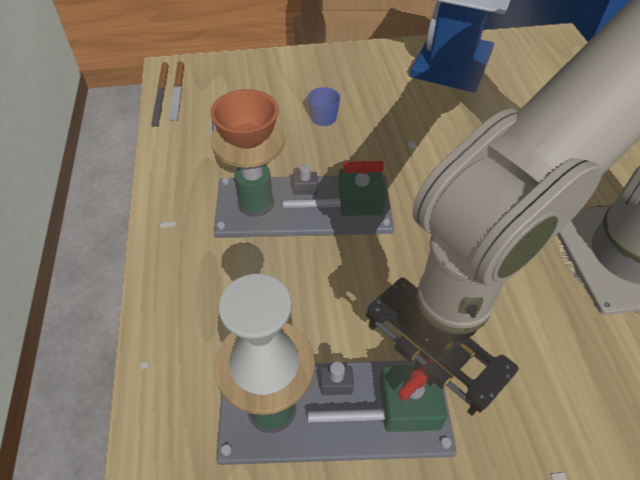

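The hourglass is sinking slowly, its top rim now at row ~279. I'll hold the valve here.

Call:
arm_command --pt "255 0 0 0 0 0 0" --pt "255 0 0 0 0 0 0" --pt "255 0 0 0 0 0 0" --pt "255 0 0 0 0 0 0" --pt "255 0 0 0 0 0 0" --pt "255 0 0 0 0 0 0" --pt "255 0 0 0 0 0 0" --pt "255 0 0 0 0 0 0" --pt "255 0 0 0 0 0 0" --pt "255 0 0 0 0 0 0"

```text
time: 6.05
ee_pos: [0.4727, 0.2181, 0.0945]
eef_rot: [-0.63, 0.322, 0.63, 0.321]
ft_force: [-5.1, -2.8, 4.9]
width: 0.0138
```

```bash
python3 - <<'E'
from h import *
cv2.imwrite("pics/s5.png",camera("scene")[:,:,::-1])
E
```

Call:
arm_command --pt "255 0 0 0 0 0 0" --pt "255 0 0 0 0 0 0" --pt "255 0 0 0 0 0 0" --pt "255 0 0 0 0 0 0" --pt "255 0 0 0 0 0 0" --pt "255 0 0 0 0 0 0" --pt "255 0 0 0 0 0 0" --pt "255 0 0 0 0 0 0" --pt "255 0 0 0 0 0 0" --pt "255 0 0 0 0 0 0"

```text
time: 7.1
ee_pos: [0.4727, 0.2181, 0.0945]
eef_rot: [-0.63, 0.322, 0.63, 0.321]
ft_force: [-4.2, -3.5, 5.6]
width: 0.0137
```

```bash
python3 - <<'E'
from h import *
cv2.imwrite("pics/s6.png",camera("scene")[:,:,::-1])
for i in "03456":
    im=cv2.imread(f"pics/s{i}.png" if i!="0" else "pics/scene0.png")
    h=cv2.cvtColor(im,cv2.COLOR_BGR2HSV)
    m=((h[...,1]<35)&(h[...,2]>120)).astype(np.uint8); m[:, :200]=0;m[:,320:]=0;m[:200]=0
    c=max(cv2.findContours(m,0,1)[0],key=cv2.contourArea);print(i,cv2.boundingRect(c))
E
```

```text
0 (216, 263, 82, 125)
3 (217, 266, 82, 124)
4 (219, 274, 80, 121)
5 (222, 288, 77, 116)
6 (225, 300, 75, 112)
```

View pics/s6.png

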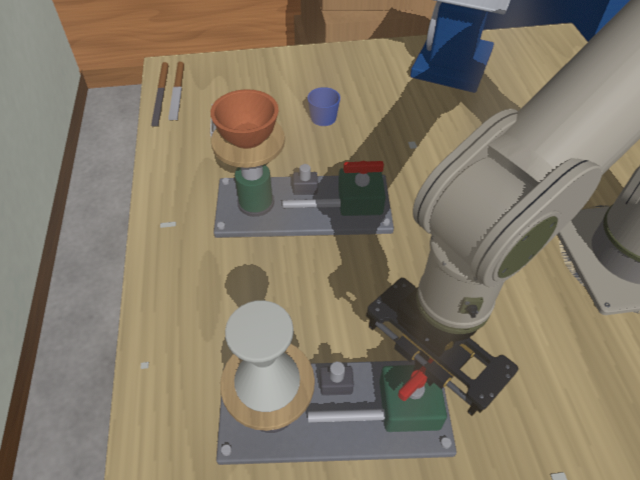

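Steady sinking at about 13 px/s, with the rim at row 300. The bowl hasn't moved.

Call:
arm_command --pt "255 0 0 0 0 0 0" --pt "255 0 0 0 0 0 0" --pt "255 0 0 0 0 0 0" --pt "255 0 0 0 0 0 0" --pt "255 0 0 0 0 0 0" --pt "255 0 0 0 0 0 0" --pt "255 0 0 0 0 0 0" --pt "255 0 0 0 0 0 0" --pt "255 0 0 0 0 0 0" --pt "255 0 0 0 0 0 0"

```text
time: 8.15
ee_pos: [0.4727, 0.2181, 0.0944]
eef_rot: [-0.63, 0.322, 0.63, 0.321]
ft_force: [-5.7, -3.4, 4.6]
width: 0.0137
```

```bash
python3 - <<'E'
from h import *
cv2.imwrite("pics/s7.png",camera("scene")[:,:,::-1])
E
```

Call:
arm_command --pt "255 0 0 0 0 0 0" --pt "255 0 0 0 0 0 0" --pt "255 0 0 0 0 0 0" --pt "255 0 0 0 0 0 0" --pt "255 0 0 0 0 0 0" --pt "255 0 0 0 0 0 0" --pt "255 0 0 0 0 0 0" --pt "255 0 0 0 0 0 0" --pt "255 0 0 0 0 0 0" --pt "255 0 0 0 0 0 0"

```text
time: 9.2
ee_pos: [0.4727, 0.2181, 0.0945]
eef_rot: [-0.63, 0.322, 0.63, 0.321]
ft_force: [-4.8, -3.3, 4.7]
width: 0.014
```

```bash
cat > rim.py <<'E'
from h import *
import sys
for i in sys.argv[1]:
    im=cv2.imread(f"pics/s{i}.png")
    h=cv2.cvtColor(im,cv2.COLOR_BGR2HSV)
    m=((h[...,1]<35)&(h[...,2]>120)).astype(np.uint8); m[:, :200]=0;m[:,320:]=0;m[:200]=0
    c=max(cv2.findContours(m,0,1)[0],key=cv2.contourArea);print(i,cv2.boundingRect(c))
E
python3 - <<'E'
from h import *
cv2.imwrite("pics/s8.png",camera("scene")[:,:,::-1])
E
python3 rim.py 678
```

```text
6 (225, 300, 75, 112)
7 (225, 300, 75, 112)
8 (225, 300, 75, 112)
```

The rim has stayed at row 300 for 2 s with the valve still open, so it should be on its stop. I'll let go and lift away.

Call:
arm_command --pt "0 0 0 0 0 0 0" --pt "0 0 0 0 0 0 0" --pt "0 0 0 0 0 0 0" --pt "0 0 0 0 0 0 0" --pt "0 0 0 0 0 0 0" --pt "0 0 0 0 0 0 0" --pt "0 0 0 0 0 0 0"

```text
time: 9.95
ee_pos: [0.4733, 0.2189, 0.0946]
eef_rot: [-0.63, 0.32, 0.63, 0.32]
ft_force: [-0.6, 0.7, -0.0]
width: 0.0617
```

Call:
arm_command --pt "0 -15 0 0 0 0 0" --pt "0 -35 0 0 0 0 0" --pt "0 -65 0 0 0 0 0" --pt "0 -100 0 0 0 0 0" --pt "0 -130 0 0 0 0 0" --pt "0 -130 0 0 0 0 0" --pt "0 -130 0 0 0 0 0" --pt "0 -130 0 0 0 0 0"

```text
time: 10.75
ee_pos: [0.4728, 0.2185, 0.2234]
eef_rot: [-0.63, 0.321, 0.631, 0.32]
ft_force: [-0.2, 0.9, -0.4]
width: 0.087
```

```bash
python3 - <<'E'
from h import *
cv2.imwrite("pics/s9.png",camera("scene")[:,:,::-1])
cv2.imwrite("pics/t9.png",camera("top")[:,:,::-1])
s=read_state();print(s['time'],s['ft_force'])
E
python3 rim.py 89
```

```text
10.85 [-1.10573359 -0.36625209  0.22510622]
8 (225, 300, 75, 112)
9 (225, 300, 75, 112)
```

View pics/s9.png

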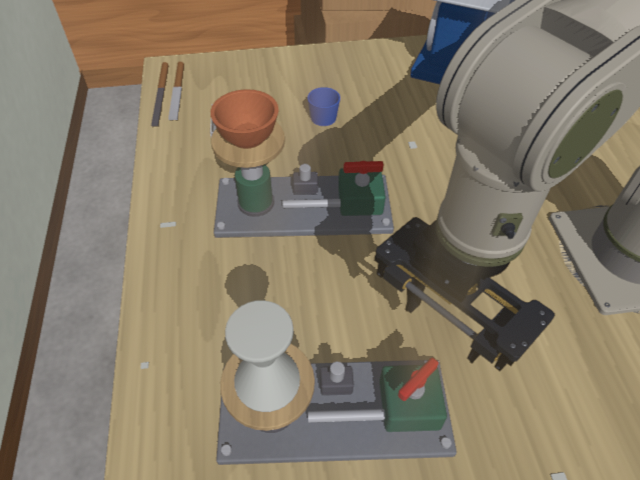

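View pics/t9.png

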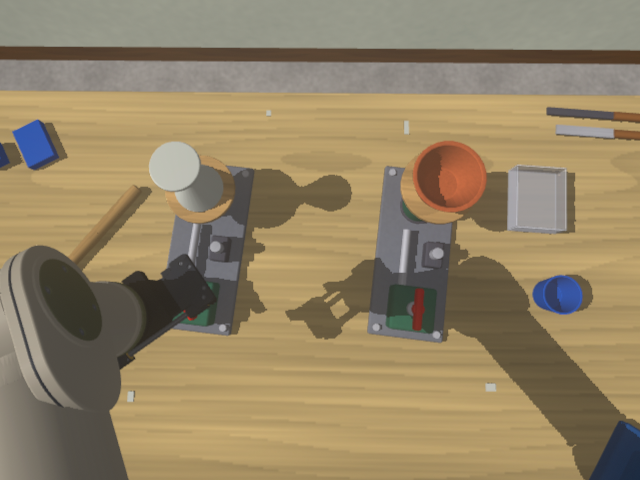

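The gripper is clear of everything and the handle sits open at about 45°. The hourglass is down, with its top disc at (260,331) in the scene view and (176,166) in the top view. The bowl is where it was. I'll check the hourglass height with both views.

```bash
python3 - <<'E'
from h import *
for z in(.257,.267,.277,.287): print(z,onplane("top",np.array([[175.5,166.5]]),z)[0,:2].round(4),onplane("scene",np.array([[260,332]]),z)[0,:2].round(4))
d=cv2.absdiff(cv2.imread("pics/scene0.png")[90:165,205:290],cv2.imread("pics/s9.png")[90:165,205:290]);print(d.mean(),d.max())
E
```

```text
0.257 [0.7005 0.2099] [0.6981 0.2081]
0.267 [0.6975 0.2064] [0.6978 0.2136]
0.277 [0.6945 0.203 ] [0.6975 0.2192]
0.287 [0.6916 0.1996] [0.6971 0.2247]
14.323555555555556 20
```

```bash
python3 -c "
from bench import *
print(read_state()['time']);print(close_job())"
```

```text
10.85
the job is handed in; nothing more can be done
None
```

I gripped the robot-side half of the hourglass lift's red bar and turned it counter-clockwise by about 0.7 rad, judged from the tool's turn of about 40°. I held it there until the hourglass stopped sinking. Then I opened the gripper and lifted about 130 mm clear. The job was handed in at 10.85 s; it reports no verdict.

- **Hourglass height:** it sank steadily, and its rim then stayed at the same pixel row in four pictures from 7.1 s to 10.85 s, with the valve still open. The two-view height of its top is about 259–262 mm, against the expected 267 mm when fully down. The two views disagree by about 7 mm at 267 mm, which I put down to hand-picked pixels. That check alone would not prove the 4 mm tolerance; the standstill with the valve open is the stronger evidence.
- **Bowl lift:** it looks unmoved in every picture. The before/after difference around the bowl was small (average 14, at most 20 of 255), with no edge moved. I took it as a change in brightness.
- **Not measured:** the valve angle itself, and the sinking speed in mm/s (only about 13 pixels/s in the scene view).

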